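Balance-load a swing-out centrifuge rotor

TASK

Load the centrifuge rotor so that it is balanced: stand the spare tall bottle in the empty bucket straight across the rotor from the tall bottle already loaded, and the spare tube adapter in the empty bucket straight across from the adapter already loaded; then put one of the two tubes from the rack beside the rotor, tip down, into each adapter. Leave what is already in the rotor in its buckets, and leave the small bottle standing where it is on the bench.

Things in the scene. Friction and masses are not known exactly. Their poses are not given: they have to be found in the camera images.
- rotor: fixed metal rotor on a black stand, four open round steel buckets; two neighbouring ones are filled. Origin on its axis at bench height, z up. Bucket centres 95 mm from it along this frame's +x, +y, -x, -y; each 74 mm wide inside (82 outside), 52 deep, inner floor 36 mm and rim 88 mm above the bench. The cross lies below the rims; knob on the axis, 30 mm diameter, up to 108 mm
- bottle_in: white plastic centrifuge bottle with a grey ribbed screw cap, upright; body 62 mm diameter, 130 mm tall; stands in a bucket of the rotor at the start, on the bucket's floor. Cap 41 mm diameter, from 104 to 130 mm above the underside. Origin at the centre of the underside, z up
- bottle_spare: white plastic centrifuge bottle with a grey ribbed screw cap, upright; body 62 mm diameter, 130 mm tall, the twin of the loaded one; stands on the bench. Cap 41 mm diameter, from 104 to 130 mm above the underside (best grasped there). Origin at the centre of the underside, z up
- bottle_small: white plastic centrifuge bottle of the smaller size, same form: body 50 mm diameter, 96 mm tall, grey ribbed cap 34 mm diameter; stands on the bench and stays there. Origin at the centre of the underside, z up
- adapter_in: grey plastic tube adapter, upright: round body 62 mm diameter up to 56 mm, then a collar 48 mm diameter up to its top at 85 mm (grasp it there); vertical bore 34 mm wide, open at the top, its floor 6 mm above the underside. Origin at the centre of the underside, z up. Stands empty on the floor of a rotor bucket at the start
- adapter_spare: grey plastic tube adapter, upright: round body 62 mm diameter up to 56 mm, then a collar 48 mm diameter up to its top at 85 mm (grasp it there); vertical bore 34 mm wide, open at the top, its floor 6 mm above the underside. Origin at the centre of the underside, z up. Stands empty on the bench at the start
- rack: green tube rack near the rotor, fixed to the bench (not the one with bottles at the far right), 68 x 170 x 58 mm, with a row of four tube holes along its y axis at -60, -20, +20 and +60 mm; two hold a tube. Origin at the centre of its underside, z up
- tube_one: conical 50 ml tube, 110 mm long, body 28 mm diameter with a cone at the bottom, screw cap 34 mm diameter from 96 to 110 mm above the tip (grasp it there). Starts tip down in a rack hole, tip 4 mm above the bench, 1 mm of play. Origin at the tip, z up the tube. The two tubes are alike and interchangeable
- tube_two: conical 50 ml tube, 110 mm long, body 28 mm diameter with a cone at the bottom, screw cap 34 mm diameter from 96 to 110 mm above the tip (grasp it there). Starts tip down in a rack hole, tip 4 mm above the bench, 1 mm of play. Origin at the tip, z up the tube. The two tubes are alike and interchangeable
- timer: small white bench timer lying behind the rotor, 62 x 62 x 19 mm, not part of the job. Origin at the centre of its underside
Mind the look-alikes: they are no part of the job. What is shaped like the adapter_spare but red is not meant.

How it is judged:
By the outcome, as a careful person would: the job done as asked, in the order asked, and still so for the second after the job is handed in, with the robot touching nothing.
It also fails if it takes over 109 s, if anything falls off the work surface, if the arm or the gripper's body presses on something with over 40 N, if the wrist force passes 120 N, or if a joint passes its speed limit or range.

ROBOT

A 6-joint arm with a two-finger parallel gripper is mounted at the origin on a cart in front of the work surface, level with it; the furniture and walls round the work are solid. World frame = base frame: x ahead of the robot, y to its left, z up, the work surface at z = 0. Lengths are in m, angles in degrees, forces in N, time in s.
With the tool pointing down it reaches from about 0.25 to 0.725 m from the base axis. Payload 9.7 kg.
Tool frame: the origin (TCP) lies at the centre of the arm's flange, where the gripper is bolted on; the fingertips stand bot.tips_ahead ahead of it and the grasp point (between the pads) lies 155 mm ahead of it (bot.tips_ahead is the distance from the TCP to the fingertips, in m); z points along the fingers, y is the line along which they close (so a half turn about z gives the same grasp; the last joint's range is limited). The gripper opens to 85 mm and grips with 20 to 120 N. Pads are 22 mm wide; open, the fingers measure 114 mm over their backs; the gripper's body (76 mm by 85 mm) begins 54 mm behind the grasp point. The pads swing forward as they close: fully open they stand 13 mm farther back than shut.
Start: joints at [63.77, 4.979, 10.078, 95.1, 0, 90], TCP at [0.243, 0.493, 0.405] pointing down, gripper open.
Joint ranges: [-179.16, 179.16], [-48.56, 103.87], [-65.8, 70.77], [-126.05, 130.52], [-82.76, 87.17], [-180, 180]. Speed limits (degrees/s): [127.2, 127.2, 147.25, 180, 180, 180].

INTERFACE

Orientations are given as [roll, pitch, yaw] about the fixed x, y, z axes, in that order (R = Rz(yaw) Ry(pitch) Rx(roll)).
In Python, from workcell import bot gives the robot as it stands.
- The arm moves only by the tool drive_tool, never from a script. Its argument "plan" is a list of rows, each an object of numbers: "dx", "dy", "dz": the shift along the tool's x, y, z in m; "roll": the turn about the tool's z in rad; "hand": the finger opening in m, from 0 to 0.0854. In form: [{"dx": .., "dy": .., "dz": .., "roll": .., "hand": ..}, ...]. A call has 1 to 20 rows; each row is the pose to reach, as a shift and turn from the pose commanded when the call began, along the tool's axes at that moment; what a row does not reach only later rows make up. A row lasts 1/12 s, in which the tool goes at most 41.7 mm and 7.16 degrees, less where a joint would pass 70% of its speed; a pose out of reach is approached as far as the arm can. A call with a gripper value outside its range is refused whole. The fingers move at their own pace and stop on an object; "force" is the grip in N (left out, the last holds). Time passes only in rows, so rows that repeat a pose let the fingers close. It gives the time, the measured TCP pose, the force and the opening at its end, in the units of the state.
- bot.get_obs(): the state, without advancing time (a new reading comes with each control period).
- bot.camera(name): name is "side" or "top"; returns a dict with "frame" (384x512x3 uint8, red, green, blue), "z_map" (384x512 float32, m along the optical axis (not along the pixel's ray), 0 where there is no reading), "mtx" (3x3 intrinsics, pixels), "k1" (the pictures are not rectified: a ray, as slopes to the right and down, at radius r is drawn at 1 + k1 r^2 times it, then the intrinsics apply), "R" (3x3) and "t" (3): a world point X has camera coordinates R X + t. Camera axes: x right, y down, z forward; pixel columns grow to the right and rows downward; lengths in m; the calibration is good to about 2 mm. A picture is of the moment at which its call begins.
- bot.job_done(): hands the job in, once; it reports no verdict.
The state is a dict: "time": time; "q": joint angles; "qd": joint speeds; "joint_efforts": joint torques, N m; "ee_pos": TCP position; "tcp_rot": TCP orientation; "wrist_force": force on the tool from outside, world axes, zero at the start; "torque": the same for the moment, N m; "opening": finger opening in m.
Only numpy, scipy, OpenCV 4.12 (cv2) and the standard library are available. Lean on these libraries where they do the work, as an engineer would, in place of code of your own. Each camera call takes 0.05 s, during which the arm holds its last target. There are 200 camera calls.

## Working session

There is one attempt and no reset: what is moved stays moved. The work goes in short steps, Python scripts to look and compute and a tool call to move; the robot and the scene stay as the last step left them, time stands still between calls to the robot, and variables do not carry over. Pictures are saved under pics/ and viewed, on a budget of 14 in all, crops included, one or two more only if the job needs it, and the job is handed in when it is done.

Besides the shell and the picture viewer there is one more tool, called after "Call:" as a command line: name --argument value ..., lists and objects as JSON in quotes. drive_tool: Moves the arm, as the interface text tells. Its arguments: {"type":"object","properties":{"plan":{"type":"array","items":{"type":"object","properties":{"dx":{"type":"number"},"dy":{"type":"number"},"dz":{"type":"number"},"roll":{"type":"number"},"hand":{"type":"number"}}}},"force":{"type":"number"}},"required":["plan"]}

```bash
mkdir -p pics; ls; cat > h.py <<'E'
import numpy as np, cv2
from workcell import bot
def cloud(c):
    h,w=c["z_map"].shape; K=c["mtx"]
    v,u=np.mgrid[:h,:w]
    x=(u-K[0,2])/K[0,0]; y=(v-K[1,2])/K[1,1]
    a,b=x.copy(),y.copy()
    for _ in range(8):
        f=1+c["k1"]*(a*a+b*b); a,b=x/f,y/f
    z=c["z_map"]; P=np.stack([a*z,b*z,z],-1)
    W=(P-c["t"])@c["R"]; W[z==0]=np.nan
    return W
def save(c,n): cv2.imwrite("pics/"+n,c["frame"][:,:,::-1])
E
python3 - <<'E'
from h import *
print(bot.tips_ahead, bot.get_obs())
for n in("top","side"):
    c=bot.camera(n); save(c,n+"0.png"); np.savez(n+"0.npz",**c); print(n,c["mtx"],c["k1"],c["R"],c["t"])
E
```

```text
pics
0.1734 {'time': 0.0, 'q': array([6.37700213e+01, 5.00850872e+00, 1.00349973e+01, 9.50995131e+01,
       1.34417291e-04, 9.00013503e+01]), 'qd': array([ 0.01006439,  0.08756967,  0.00382842,  0.05236445, -0.11120647,
       -0.00030781]), 'joint_efforts': array([-1.35413182e-03, -5.20394862e+01,  4.64797533e+01,  1.65941130e-02,
       -7.54027292e-05,  8.50720667e-07]), 'ee_pos': array([0.24308264, 0.49335795, 0.40401266]), 'tcp_rot': array([-1.79926975e+02, -1.32696177e-04,  1.53768671e+02]), 'wrist_force': array([-0.83438165,  0.8980673 ,  0.27658334]), 'torque': array([ 0.00237347, -0.02641946,  0.0307393 ]), 'opening': 0.08530813633531077}
top [[405.7054057    0.         265.25603408]
 [  0.         405.7054057  191.92556204]
 [  0.           0.           1.        ]] 0.04926374539784694 [[ 1.44503042e-03 -9.99669376e-01 -2.56719952e-02]
 [-9.98732877e-01 -1.51303177e-04 -5.03251199e-02]
 [ 5.03045970e-02  2.57121869e-02 -9.98402890e-01]] [-0.00897328  0.55030917  1.33043646]
side [[375.03084171   0.         259.99861886]
 [  0.         375.03084171 185.60414395]
 [  0.           0.           1.        ]] -0.025102744063162485 [[-0.96964491 -0.24445967 -0.00531298]
 [-0.08161582  0.34405718 -0.93539485]
 [ 0.23049428 -0.90656722 -0.35356507]] [0.525008   0.12196487 1.11859153]
```

View pics/top0.png

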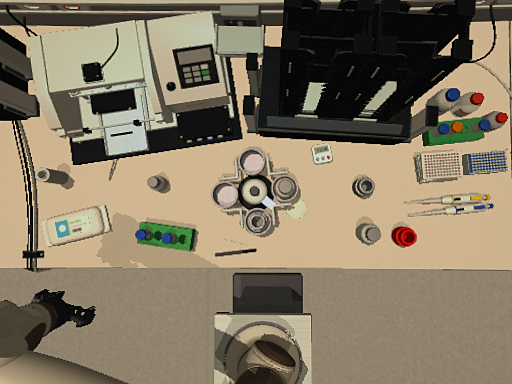

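View pics/side0.png

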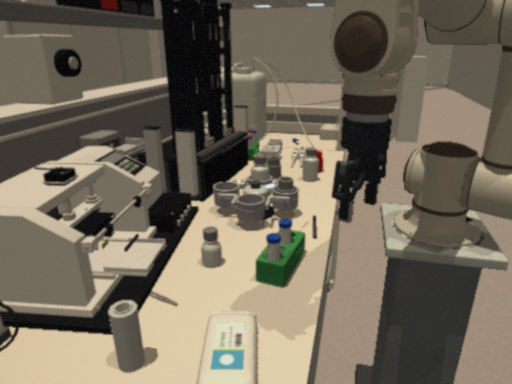

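```bash
python3 - <<'E'
from h import *
c=dict(np.load("top0.npz")); W=cloud(c)
a=cv2.resize(c["frame"][130:260,120:320],None,fx=4,fy=4,interpolation=2)[:,:,::-1]
cv2.imwrite("pics/z1.png",a)
b=cv2.resize(c["frame"][140:260,320:440],None,fx=4,fy=4,interpolation=2)[:,:,::-1]
s=dict(np.load("side0.npz"));b2=cv2.resize(s["frame"][130:280,190:340],(480,480),interpolation=2)[:,:,::-1]
cv2.imwrite("pics/z2.png",np.hstack([b,b2])[:,:800] if 0 else cv2.resize(np.hstack([b,b2]),(800,400)))
for n,p in dict(bk_top=(252,160),bk_left=(226,195),right=(287,188),bot=(258,220),knob=(254,190),L=(158,183),R=(368,233),A=(363,186),cyl=(50,175),t1=(141,235),t2=(168,238),h3=(155,236),h4=(182,240)).items(): print(n,W[p[1],p[0]].round(3))
E
```

```text
bk_top [0.654 0.034 0.037]
bk_left [0.539 0.119 0.038]
right [ 0.554 -0.076  0.167]
bot [0.458 0.014 0.044]
knob [0.551 0.024 0.109]
L [0.575 0.328 0.083]
R [ 0.422 -0.318  0.129]
A [ 0.57  -0.332  0.005]
cyl [0.598 0.653 0.11 ]
t1 [0.413 0.369 0.114]
t2 [0.404 0.286 0.116]
h3 [0.405 0.354 0.02 ]
h4 [0.391 0.269 0.002]
```

View pics/z1.png

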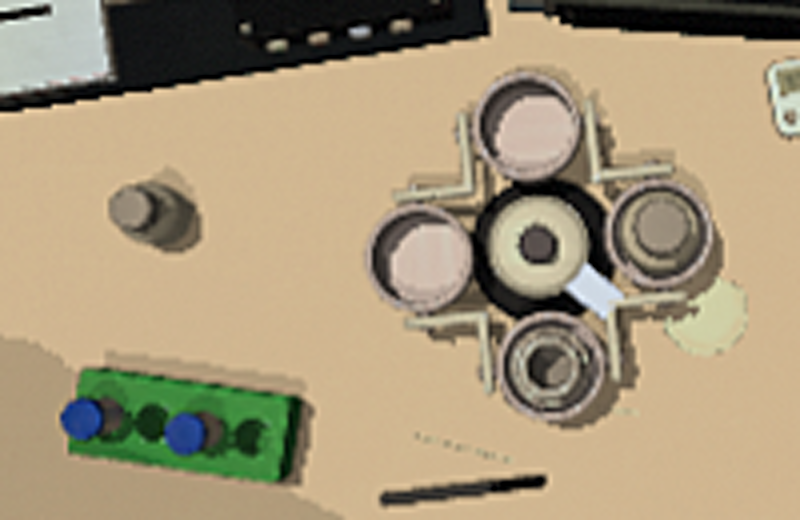

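View pics/z2.png

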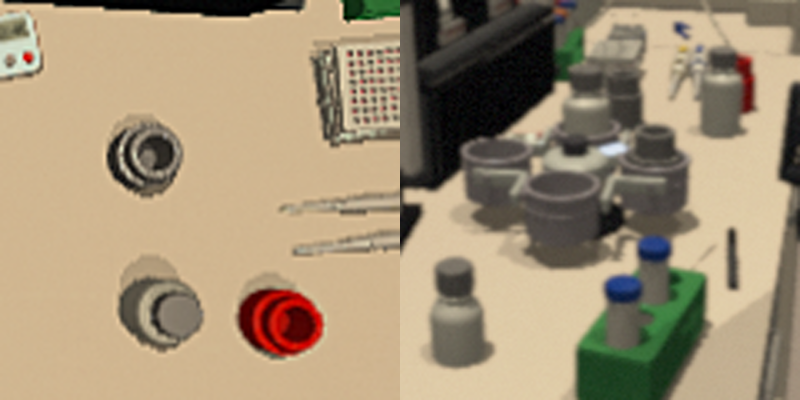

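```bash
cat >> h.py <<'E'
def band(W,ctr,r,lo,hi):
    d=np.hypot(W[...,0]-ctr[0],W[...,1]-ctr[1])
    m=(d<r)&(W[...,2]>lo)&(W[...,2]<hi); return W[m],m
def circ(W,ctr,r,lo,hi):
    "enclosing circle of the xy of points in a height band, + mean"
    p,_=band(W,ctr,r,lo,hi)
    if len(p)<5: return len(p)
    (x,y),R=cv2.minEnclosingCircle(p[:,:2].astype(np.float32))
    return len(p),np.round([x,y,R,*p.mean(0)],4)
E
python3 - <<'E'
from h import *
for n in("top","side"):
    W=cloud(dict(np.load(n+"0.npz"))); print(n)
    for k,a in dict(spare_cap=((.425,-.315),.045,.12,.15),spare_body=((.425,-.315),.06,.03,.09),adap_top=((.57,-.33),.05,.078,.1),adap_body=((.57,-.33),.06,.02,.05),
      small_cap=((.58,.33),.05,.085,.11),in_cap=((.554,-.075),.05,.158,.18),in_ad=((.45,.014),.05,.112,.135),
      t1=((.41,.37),.03,.105,.13),t2=((.405,.286),.03,.105,.13),knob=((.55,.024),.03,.1,.125),rack=((.4,.31),.12,.05,.065),
      rimF=((.65,.03),.06,.08,.095),rimL=((.54,.115),.06,.08,.095),rimN=((.455,.014),.06,.08,.095),rimR=((.554,-.07),.06,.08,.095),
      floorF=((.65,.03),.035,.03,.045),floorL=((.54,.115),.035,.03,.045)).items(): print(k,circ(W,*a))
E
```

```text
top
spare_cap (155, array([ 0.4176, -0.3334,  0.0206,  0.4179, -0.3329,  0.1296]))
spare_body (140, array([ 0.4175, -0.3334,  0.0306,  0.42  , -0.3175,  0.0733]))
adap_top (105, array([ 0.5679, -0.3246,  0.0244,  0.5681, -0.3246,  0.0848]))
adap_body (57, array([ 0.5669, -0.3153,  0.0281,  0.5661, -0.3153,  0.0356]))
small_cap (100, array([0.5795, 0.3443, 0.018 , 0.5793, 0.3432, 0.0956]))
in_cap (153, array([ 0.5601, -0.0704,  0.0209,  0.5601, -0.0704,  0.1659]))
in_ad (113, array([0.4564, 0.0137, 0.0246, 0.4569, 0.0136, 0.1207]))
t1 (91, array([0.4138, 0.3732, 0.0162, 0.4141, 0.3718, 0.1135]))
t2 (87, array([0.4036, 0.2948, 0.0163, 0.4035, 0.2935, 0.1133]))
knob (75, array([0.5509, 0.0243, 0.0159, 0.5511, 0.0239, 0.1072]))
rack (800, array([0.4065, 0.3118, 0.0918, 0.4056, 0.3066, 0.0583]))
rimF (185, array([0.6396, 0.0333, 0.0574, 0.6449, 0.0335, 0.0867]))
rimL (238, array([0.5411, 0.1091, 0.0569, 0.5405, 0.1126, 0.0863]))
rimN (308, array([0.4616, 0.0148, 0.0566, 0.4582, 0.0143, 0.0879]))
rimR (225, array([ 0.5582, -0.0583,  0.0576,  0.5528, -0.064 ,  0.0859]))
floorF (326, array([
[... 516 characters left out ...]
p (59, array([ 0.5603, -0.0649,  0.022 ,  0.5594, -0.0597,  0.1641]))
in_ad (101, array([0.4576, 0.0185, 0.0248, 0.457 , 0.0207, 0.1176]))
t1 (118, array([0.416 , 0.3766, 0.0165, 0.416 , 0.3795, 0.1115]))
t2 (95, array([0.4055, 0.2972, 0.0165, 0.4047, 0.301 , 0.1113]))
knob (44, array([0.5523, 0.0296, 0.0154, 0.5503, 0.0326, 0.1056]))
rack (687, array([0.4072, 0.3161, 0.0895, 0.4026, 0.3421, 0.0575]))
rimF (152, array([0.6299, 0.0368, 0.0549, 0.6414, 0.0396, 0.0848]))
rimL (228, array([0.5429, 0.1099, 0.0574, 0.5405, 0.114 , 0.0842]))
rimN (200, array([0.4687, 0.0208, 0.0544, 0.4543, 0.0369, 0.0873]))
rimR (123, array([ 0.559 , -0.0605,  0.0562,  0.5516, -0.0494,  0.0869]))
floorF 0
floorL 0
```

```bash
python3 - <<'E'
from h import *
from scipy.optimize import least_squares
for n in("top","side"):
    W=cloud(dict(np.load(n+"0.npz")))
    p,_=band(W,(.551,.024),.15,.080,.094)
    def ctrs(v): return np.array([[v[0]+.095*np.cos(v[2]+k*np.pi/2),v[1]+.095*np.sin(v[2]+k*np.pi/2)] for k in range(4)])
    def f(v):
        d=np.linalg.norm(p[:,None,:2]-ctrs(v)[None],axis=2).min(1); return d-.039
    s=least_squares(f,[.551,.024,.09],loss="soft_l1",f_scale=.002)
    print(n,len(p),s.x,np.degrees(s.x[2]),np.median(abs(s.fun)),ctrs(s.x).round(4).tolist())
    if n=="top":
        for lo,hi in((.01,.1),(.1,.25),(.25,.6)):
          q=W[(W[...,2]>lo)&(W[...,2]<hi)&(W[...,0]>.68)&(abs(W[...,1]-.03)<.12)]
          print(lo,hi,len(q),q[:,:2].min(0) if len(q) else '',q[:,1].max() if len(q) else '')
          for y0 in(-.1,-.05,0,.05,.1): 
            r=q[abs(q[:,1]-y0)<.025]; print(y0,r[:,0].min() if len(r) else None)
E
```

```text
top 1397 [0.55083964 0.02407018 0.10381451] 5.948133378244065 0.01087045981160649 [[0.6453, 0.0339], [0.541, 0.1186], [0.4564, 0.0142], [0.5607, -0.0704]]
0.01 0.1 2000 [ 0.68000734 -0.08948195] 0.14998180607820602
-0.1 0.7268825315877596
-0.05 0.7274529534837688
0 0.6804519916758801
0.05 0.6800073412868493
0.1 0.7208136455424367
0.1 0.25 5857 [ 0.72425361 -0.08995801] 0.14996188195594354
-0.1 0.7242536144905583
-0.05 0.7244792501597922
0 0.7270536407098598
0.05 0.7502516770873554
0.1 0.833040001625703
0.25 0.6 1984 [ 0.74981932 -0.08991912] 0.14950996490307378
-0.1 0.7701183474682048
-0.05 0.769008901712809
0 0.750180429997429
0.05 0.7498193196371226
0.1 0.9986668093833063
side 876 [0.5507258  0.02592528 0.11939531] 6.840847208474905 0.004981789374585623 [[0.645, 0.0372], [0.5394, 0.1202], [0.4564, 0.0146], [0.562, -0.0684]]
```

Call:
drive_tool --plan '[{"roll": 0.11},{"roll": 0.22},{"roll": 0.334},{"roll": 0.445},{"roll": 0.556},{"roll": 0.668},{"roll": 0.78},{"roll": 0.89},{"roll": 1.0},{"roll": 1.113},{"roll": 1.113}]'

```text
invalid input at $.plan[0]: expected keys dx, dy, dz, roll, hand
```

Call:
drive_tool --plan '[{"dx": -0.025,"dy": -0.031,"dz": 0,"roll": 0.06,"hand": 0.07},{"dx": -0.05,"dy": -0.062,"dz": 0,"roll": 0.12,"hand": 0.07},{"dx": -0.075,"dy": -0.095,"dz": 0,"roll": 0.18,"hand": 0.07},{"dx": -0.1,"dy": -0.127,"dz": 0,"roll": 0.24,"hand": 0.07},{"dx": -0.125,"dy": -0.159,"dz": 0,"roll": 0.3,"hand": 0.07},{"dx": -0.15,"dy": -0.19,"dz": 0,"roll": 0.36,"hand": 0.07},{"dx": -0.175,"dy": -0.222,"dz": 0,"roll": 0.43,"hand": 0.07},{"dx": -0.2,"dy": -0.254,"dz": 0,"roll": 0.5,"hand": 0.07},{"dx": -0.225,"dy": -0.286,"dz": 0,"roll": 0.57,"hand": 0.07},{"dx": -0.25,"dy": -0.318,"dz": 0,"roll": 0.64,"hand": 0.07},{"dx": -0.275,"dy": -0.35,"dz": 0,"roll": 0.71,"hand": 0.07},{"dx": -0.3,"dy": -0.381,"dz": 0,"roll": 0.78,"hand": 0.07},{"dx": -0.325,"dy": -0.413,"dz": 0,"roll": 0.85,"hand": 0.07},{"dx": -0.35,"dy": -0.445,"dz": 0,"roll": 0.92,"hand": 0.07},{"dx": -0.375,"dy": -0.477,"dz": 0,"roll": 0.99,"hand": 0.07},{"dx": -0.4,"dy": -0.508,"dz": 0,"roll": 1.06,"hand": 0.07},{"dx": -0.425,"dy": -0.54,"dz": 0,"roll": 1.113,"hand": 0.07},{"dx": -0.45,"dy": -0.572,"dz": 0,"roll": 1.113,"hand": 0.07},{"dx": -0.475,"dy": -0.604,"dz": 0,"roll": 1.113,"hand": 0.07},{"dx": -0.5,"dy": -0.635,"dz": 0,"roll": 1.113,"hand": 0.07}]' --force 40

```text
time: 1.77
ee_pos: [0.4107, -0.2996, 0.4043]
tcp_rot: [-180.0, -0.0, 90.0]
wrist_force: [1.5, 0.4, -0.1]
opening: 0.0701
```

Call:
drive_tool --plan '[{"dx": -0.02,"dy": 0.004,"dz": 0.01,"roll": 0,"hand": 0.07},{"dx": -0.032,"dy": 0.007,"dz": 0.03,"roll": 0,"hand": 0.07},{"dx": -0.032,"dy": 0.007,"dz": 0.06,"roll": 0,"hand": 0.07},{"dx": -0.032,"dy": 0.007,"dz": 0.09,"roll": 0,"hand": 0.07},{"dx": -0.032,"dy": 0.007,"dz": 0.115,"roll": 0,"hand": 0.07},{"dx": -0.032,"dy": 0.007,"dz": 0.128,"roll": 0,"hand": 0.07},{"dx": -0.032,"dy": 0.007,"dz": 0.132,"roll": 0,"hand": 0.07},{"dx": -0.032,"dy": 0.007,"dz": 0.132,"roll": 0,"hand": 0.07}]'

```text
time: 2.43
ee_pos: [0.4177, -0.329, 0.2715]
tcp_rot: [-179.9, -0.1, 90.0]
wrist_force: [0.1, -0.2, 0.2]
opening: 0.0697
```

```bash
python3 - <<'E'
from h import *
c=bot.camera("side"); a=c["frame"][100:220,240:360]; d=bot.camera("top")["frame"][190:290,320:440]
cv2.imwrite("pics/g1.png",np.hstack([cv2.resize(a,(400,400),interpolation=2),cv2.resize(d,(400,400),interpolation=2)])[:,:,::-1])
E
```

```text
(no output)
```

View pics/g1.png

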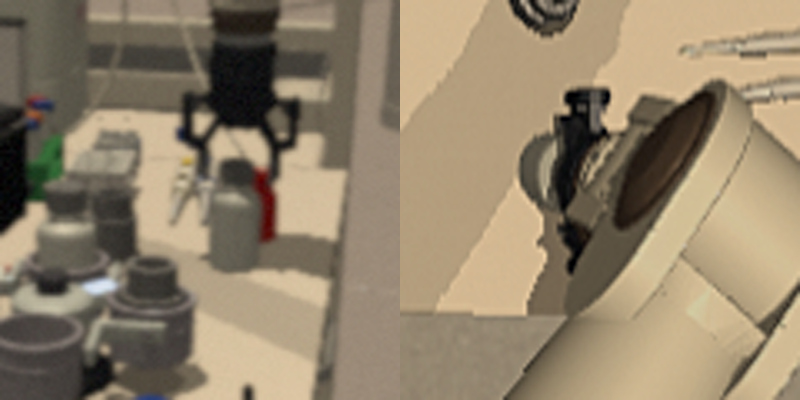

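Call:
drive_tool --force 50 --plan '[{"dx": -0.002,"dy": 0,"dz": 0,"roll": 0,"hand": 0.03},{"dx": -0.002,"dy": 0,"dz": 0,"roll": 0,"hand": 0.03},{"dx": -0.002,"dy": 0,"dz": 0,"roll": 0,"hand": 0.03},{"dx": -0.002,"dy": 0,"dz": 0,"roll": 0,"hand": 0.03},{"dx": -0.002,"dy": 0,"dz": 0,"roll": 0,"hand": 0.03},{"dx": -0.002,"dy": 0,"dz": 0,"roll": 0,"hand": 0.03},{"dx": -0.002,"dy": 0,"dz": -0.01,"roll": 0,"hand": 0.03},{"dx": -0.002,"dy": 0,"dz": -0.03,"roll": 0,"hand": 0.03},{"dx": -0.002,"dy": 0,"dz": -0.06,"roll": 0,"hand": 0.03},{"dx": -0.002,"dy": 0,"dz": -0.09,"roll": 0,"hand": 0.03},{"dx": -0.002,"dy": 0,"dz": -0.12,"roll": 0,"hand": 0.03},{"dx": -0.002,"dy": 0,"dz": -0.15,"roll": 0,"hand": 0.03},{"dx": -0.002,"dy": 0,"dz": -0.16,"roll": 0,"hand": 0.03},{"dx": -0.002,"dy": 0,"dz": -0.16,"roll": 0,"hand": 0.03}]'

```text
time: 3.7
ee_pos: [0.418, -0.3313, 0.4353]
tcp_rot: [179.8, 0.1, 90.0]
wrist_force: [0.2, -0.9, -2.6]
opening: 0.0392
```

```bash
cat >> h.py <<'E'
def shot(n,s=None,t=None):
    "crops (u0,v0,size) of both views side by side"
    o=[]
    for k,r in(("side",s),("top",t)):
        c=bot.camera(k); np.savez(k+"_"+n+".npz",**c)
        if r: o.append(cv2.resize(c["frame"][r[1]:r[1]+r[2],r[0]:r[0]+r[2]],(400,400),interpolation=2))
    cv2.imwrite("pics/"+n+".png",np.hstack(o)[:,:,::-1])
    return [cloud(dict(np.load(k+"_"+n+".npz"))) for k in("side","top")]
E
python3 - <<'E'
from h import *
o=bot.get_obs();print(o["ee_pos"],o["opening"],o["wrist_force"])
S,T=shot("lift1",(240,80,150),(300,150,150))
for z in(.16,.19,.21,.23): print(z,circ(S,(.418,-.332),.05,z,z+.02),circ(T,(.418,-.332),.045,z,z+.02))
E
```

```text
[ 0.418042   -0.33132087  0.43528178] 0.039190538443162504 [ 0.22356235 -0.86907707 -2.60037455]
0.16 (70, array([ 0.4209, -0.3235,  0.0292,  0.4195, -0.3091,  0.1713])) (32, array([ 0.4201, -0.3229,  0.0282,  0.4238, -0.3098,  0.172 ]))
0.19 (83, array([ 0.4185, -0.3243,  0.0301,  0.4167, -0.3102,  0.1996])) (33, array([ 0.4184, -0.3277,  0.0301,  0.423 , -0.3117,  0.1991]))
0.21 (87, array([ 0.4187, -0.32  ,  0.0292,  0.4178, -0.3087,  0.2202])) (34, array([ 0.4196, -0.3184,  0.0266,  0.4219, -0.3085,  0.2195]))
0.23 (85, array([ 0.4204, -0.3256,  0.0304,  0.418 , -0.3097,  0.2405])) (105, array([ 0.4178, -0.3247,  0.029 ,  0.4191, -0.313 ,  0.2433]))
```

View pics/lift1.png

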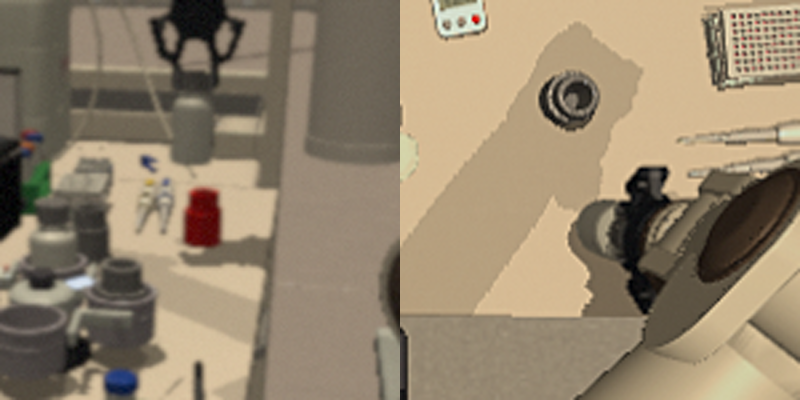

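Call:
drive_tool --plan '[{"dx": 0.01,"dy": 0,"dz": -0.015,"roll": 0,"hand": 0.03},{"dx": 0.03,"dy": 0,"dz": -0.025,"roll": 0,"hand": 0.03},{"dx": 0.06,"dy": 0,"dz": -0.03,"roll": 0,"hand": 0.03},{"dx": 0.095,"dy": 0,"dz": -0.03,"roll": 0,"hand": 0.03},{"dx": 0.13,"dy": 0,"dz": -0.03,"roll": 0,"hand": 0.03},{"dx": 0.165,"dy": 0,"dz": -0.03,"roll": 0,"hand": 0.03},{"dx": 0.2,"dy": 0,"dz": -0.03,"roll": 0,"hand": 0.03},{"dx": 0.235,"dy": 0,"dz": -0.03,"roll": 0,"hand": 0.03},{"dx": 0.27,"dy": 0.002,"dz": -0.03,"roll": 0,"hand": 0.03},{"dx": 0.305,"dy": 0.007,"dz": -0.03,"roll": 0,"hand": 0.03},{"dx": 0.335,"dy": 0.02,"dz": -0.03,"roll": 0,"hand": 0.03},{"dx": 0.365,"dy": 0.035,"dz": -0.03,"roll": 0,"hand": 0.03},{"dx": 0.395,"dy": 0.053,"dz": -0.03,"roll": 0,"hand": 0.03},{"dx": 0.417,"dy": 0.075,"dz": -0.03,"roll": 0,"hand": 0.03},{"dx": 0.435,"dy": 0.097,"dz": -0.03,"roll": 0,"hand": 0.03},{"dx": 0.447,"dy": 0.113,"dz": -0.03,"roll": 0,"hand": 0.03},{"dx": 0.451,"dy": 0.122,"dz": -0.03,"roll": 0,"hand": 0.03},{"dx": 0.451,"dy": 0.123,"dz": -0.03,"roll": 0,"hand": 0.03},{"dx": 0.451,"dy": 0.123,"dz": -0.03,"roll": 0,"hand": 0.03}]'

```text
time: 5.38
ee_pos: [0.5413, 0.1199, 0.4601]
tcp_rot: [-179.8, 0.1, 90.0]
wrist_force: [-0.6, 0.1, -2.7]
opening: 0.0398
```

```bash
python3 - <<'E'
from h import *
o=bot.get_obs();print(o["ee_pos"],o["opening"],o["wrist_force"],o["q"])
S,T=shot("pl1",(190,100,150),(180,120,150))
for z in(.20,.22,.24,.26): print(z,circ(S,(.541,.118),.05,z,z+.02),circ(T,(.541,.118),.045,z,z+.02))
E
```

```text
[0.54131321 0.1199407  0.46014742] 0.039829824957979945 [-0.6425462   0.05517858 -2.6793722 ] [ 1.24944272e+01  7.45568641e+00  1.90345317e+01  1.01817595e+02
 -5.17125024e-03  1.02472072e+02]
0.2 (143, array([0.5375, 0.1245, 0.0299, 0.5331, 0.1403, 0.2099])) (15, array([0.5345, 0.0986, 0.0247, 0.5302, 0.0917, 0.2105]))
0.22 (153, array([0.5394, 0.122 , 0.0303, 0.5337, 0.1399, 0.2301])) (18, array([0.5377, 0.102 , 0.0274, 0.5344, 0.0913, 0.229 ]))
0.24 (154, array([0.5388, 0.1222, 0.0302, 0.534 , 0.1398, 0.2502])) (19, array([0.5339, 0.1005, 0.0257, 0.5303, 0.0927, 0.2491]))
0.26 (164, array([0.538 , 0.123 , 0.0305, 0.5354, 0.1388, 0.2703])) (88, array([0.5401, 0.1097, 0.0302, 0.5379, 0.0946, 0.273 ]))
```

View pics/pl1.png

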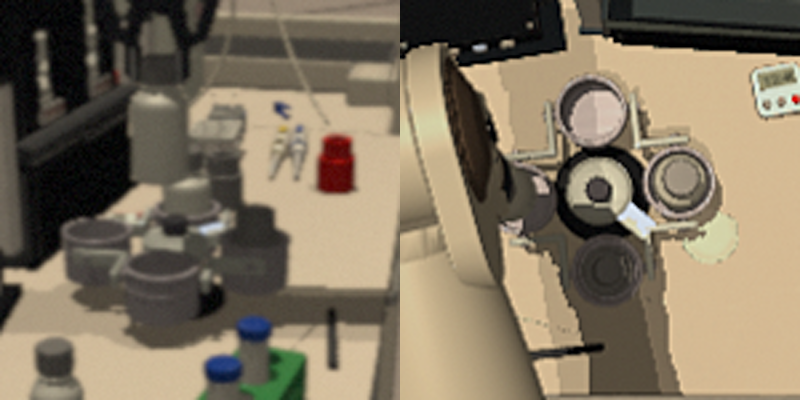

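Call:
drive_tool --plan '[{"dx": -0.001,"dy": 0,"dz": 0.015,"roll": 0,"hand": 0.03},{"dx": -0.001,"dy": 0,"dz": 0.04,"roll": 0,"hand": 0.03},{"dx": -0.001,"dy": 0,"dz": 0.065,"roll": 0,"hand": 0.03},{"dx": -0.001,"dy": 0,"dz": 0.085,"roll": 0,"hand": 0.03},{"dx": -0.001,"dy": 0,"dz": 0.1,"roll": 0,"hand": 0.03},{"dx": -0.001,"dy": 0,"dz": 0.115,"roll": 0,"hand": 0.03},{"dx": -0.001,"dy": 0,"dz": 0.128,"roll": 0,"hand": 0.03},{"dx": -0.001,"dy": 0,"dz": 0.138,"roll": 0,"hand": 0.03},{"dx": -0.001,"dy": 0,"dz": 0.145,"roll": 0,"hand": 0.03},{"dx": -0.001,"dy": 0,"dz": 0.149,"roll": 0,"hand": 0.03},{"dx": -0.001,"dy": 0,"dz": 0.151,"roll": 0,"hand": 0.03},{"dx": -0.001,"dy": 0,"dz": 0.151,"roll": 0,"hand": 0.03}]'

```text
time: 6.48
ee_pos: [0.5409, 0.1187, 0.3118]
tcp_rot: [180.0, -0.0, 90.0]
wrist_force: [1.1, 0.2, -2.6]
opening: 0.04
```

Call:
drive_tool --plan '[{"dx": 0,"dy": 0,"dz": 0.0005,"roll": 0,"hand": 0.03},{"dx": 0,"dy": 0,"dz": 0.0015,"roll": 0,"hand": 0.03},{"dx": 0,"dy": 0,"dz": 0.002,"roll": 0,"hand": 0.03},{"dx": 0,"dy": 0,"dz": 0.002,"roll": 0,"hand": 0.03}]'

```text
time: 6.82
ee_pos: [0.5411, 0.1188, 0.3101]
tcp_rot: [180.0, -0.0, 90.0]
wrist_force: [-0.6, -0.5, -0.9]
opening: 0.0394
```

Call:
drive_tool --plan '[{"dx": 0,"dy": 0,"dz": 0.001,"roll": 0,"hand": 0.03},{"dx": 0,"dy": 0,"dz": 0.0015,"roll": 0,"hand": 0.03},{"dx": 0,"dy": 0,"dz": 0.0015,"roll": 0,"hand": 0.03}]'

```text
time: 7.07
ee_pos: [0.541, 0.1188, 0.31]
tcp_rot: [179.9, -0.0, 90.0]
wrist_force: [-1.2, 0.9, 8.7]
opening: 0.0395
```

Call:
drive_tool --plan '[{"dx": 0,"dy": 0,"dz": -0.001,"roll": 0,"hand": 0.07},{"dx": 0,"dy": 0,"dz": -0.001,"roll": 0,"hand": 0.07},{"dx": 0,"dy": 0,"dz": -0.001,"roll": 0,"hand": 0.07},{"dx": 0,"dy": 0,"dz": -0.001,"roll": 0,"hand": 0.07},{"dx": 0,"dy": 0,"dz": -0.001,"roll": 0,"hand": 0.07},{"dx": 0,"dy": 0,"dz": -0.015,"roll": 0,"hand": 0.07},{"dx": 0,"dy": 0,"dz": -0.04,"roll": 0,"hand": 0.07},{"dx": 0,"dy": 0,"dz": -0.075,"roll": 0,"hand": 0.07},{"dx": -0.03,"dy": 0,"dz": -0.09,"roll": 0,"hand": 0.07},{"dx": -0.065,"dy": 0.003,"dz": -0.1,"roll": 0,"hand": 0.07},{"dx": -0.1,"dy": 0.006,"dz": -0.1,"roll": 0,"hand": 0.07},{"dx": -0.135,"dy": 0.009,"dz": -0.1,"roll": 0,"hand": 0.07},{"dx": -0.17,"dy": 0.012,"dz": -0.1,"roll": 0,"hand": 0.07},{"dx": -0.205,"dy": 0.015,"dz": -0.1,"roll": 0,"hand": 0.07},{"dx": -0.24,"dy": 0.018,"dz": -0.1,"roll": 0,"hand": 0.07},{"dx": -0.275,"dy": 0.021,"dz": -0.1,"roll": 0,"hand": 0.07},{"dx": -0.31,"dy": 0.024,"dz": -0.1,"roll": 0,"hand": 0.07},{"dx": -0.345,"dy": 0.027,"dz": -0.09,"roll": 0,"hand": 0.07},{"dx": -0.38,"dy": 0.027,"dz": -0.07,"roll": 0,"hand": 0.07},{"dx": -0.41,"dy": 0.027,"dz": -0.04,"roll": 0,"hand": 0.07}]'

```text
time: 8.73
ee_pos: [0.568, -0.2932, 0.3501]
tcp_rot: [179.8, 0.1, 90.0]
wrist_force: [0.1, 0.1, 0.1]
opening: 0.0697
```

```bash
python3 - <<'E'
from h import *
o=bot.get_obs();print(o["ee_pos"],o["opening"])
S,T=shot("rel1",(190,100,150),(180,120,150))
for z in(.158,): print(z,circ(S,(.541,.118),.05,z,z+.02),circ(T,(.541,.118),.045,z,z+.02))
E
```

```text
[ 0.56799305 -0.29318458  0.3501208 ] 0.06972142753923345
0.158 (83, array([0.5431, 0.1213, 0.0209, 0.5408, 0.1254, 0.1642])) (151, array([0.5426, 0.1141, 0.0206, 0.5426, 0.1142, 0.1657]))
```

View pics/rel1.png

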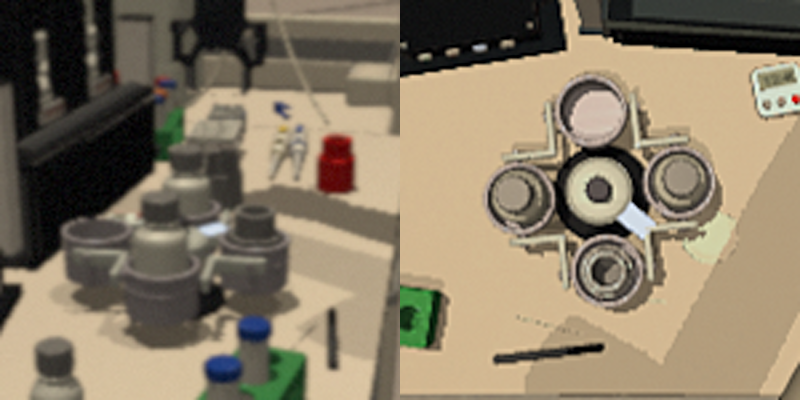

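Call:
drive_tool --plan '[{"dx": -0.02,"dy": -0.001,"dz": 0.01,"roll": 0,"hand": 0.075},{"dx": -0.031,"dy": -0.001,"dz": 0.03,"roll": 0,"hand": 0.075},{"dx": -0.031,"dy": -0.001,"dz": 0.06,"roll": 0,"hand": 0.075},{"dx": -0.031,"dy": -0.001,"dz": 0.085,"roll": 0,"hand": 0.075},{"dx": -0.031,"dy": -0.001,"dz": 0.1,"roll": 0,"hand": 0.075},{"dx": -0.031,"dy": -0.001,"dz": 0.11,"roll": 0,"hand": 0.075},{"dx": -0.031,"dy": -0.001,"dz": 0.11,"roll": 0,"hand": 0.075},{"dx": -0.031,"dy": -0.001,"dz": 0.11,"roll": 0,"hand": 0.075}]'

```text
time: 9.5
ee_pos: [0.5672, -0.3214, 0.2394]
tcp_rot: [180.0, 0.0, 90.0]
wrist_force: [0.4, 0.5, 0.2]
opening: 0.0749
```

Call:
drive_tool --force 50 --plan '[{"dx": -0.001,"dy": 0,"dz": 0.004,"roll": 0,"hand": 0.075},{"dx": -0.001,"dy": 0,"dz": 0.004,"roll": 0,"hand": 0.04},{"dx": -0.001,"dy": 0,"dz": 0.004,"roll": 0,"hand": 0.04},{"dx": -0.001,"dy": 0,"dz": 0.004,"roll": 0,"hand": 0.04},{"dx": -0.001,"dy": 0,"dz": 0.004,"roll": 0,"hand": 0.04},{"dx": -0.001,"dy": 0,"dz": 0.004,"roll": 0,"hand": 0.04},{"dx": -0.001,"dy": 0,"dz": 0.004,"roll": 0,"hand": 0.04},{"dx": -0.001,"dy": 0,"dz": -0.006,"roll": 0,"hand": 0.04},{"dx": -0.001,"dy": 0,"dz": -0.026,"roll": 0,"hand": 0.04},{"dx": -0.001,"dy": 0,"dz": -0.056,"roll": 0,"hand": 0.04},{"dx": -0.001,"dy": 0,"dz": -0.09,"roll": 0,"hand": 0.04},{"dx": -0.001,"dy": 0,"dz": -0.125,"roll": 0,"hand": 0.04},{"dx": -0.001,"dy": 0,"dz": -0.16,"roll": 0,"hand": 0.04},{"dx": -0.001,"dy": 0,"dz": -0.185,"roll": 0,"hand": 0.04},{"dx": -0.001,"dy": 0,"dz": -0.2,"roll": 0,"hand": 0.04},{"dx": -0.001,"dy": 0,"dz": -0.2,"roll": 0,"hand": 0.04}]'

```text
time: 10.83
ee_pos: [0.5666, -0.3225, 0.4433]
tcp_rot: [179.7, 0.2, 90.0]
wrist_force: [0.6, 0.0, -0.9]
opening: 0.0477
```

```bash
python3 - <<'E'
from h import *
o=bot.get_obs();print(o["ee_pos"],o["opening"],o["wrist_force"])
S,T=shot("lift2",(200,60,160),(300,130,150))
for z in(.21,.23,.25): print(z,circ(S,(.567,-.323),.05,z,z+.02),circ(T,(.567,-.323),.045,z,z+.02))
E
```

```text
[ 0.56662745 -0.32252375  0.44326809] 0.047714618068843265 [ 0.57645987  0.01436822 -0.90194501]
0.21 (78, array([ 0.5666, -0.3109,  0.0276,  0.5642, -0.3002,  0.2203])) (48, array([ 0.5672, -0.3122,  0.0278,  0.5652, -0.3073,  0.2185]))
0.23 (79, array([ 0.5657, -0.3156,  0.0305,  0.5629, -0.3006,  0.2404])) (34, array([ 0.5656, -0.3124,  0.0277,  0.5602, -0.3015,  0.2407]))
0.25 (82, array([ 0.5656, -0.3153,  0.0313,  0.5638, -0.3023,  0.2598])) (93, array([ 0.5661, -0.3139,  0.0284,  0.5666, -0.3037,  0.2601]))
```

View pics/lift2.png

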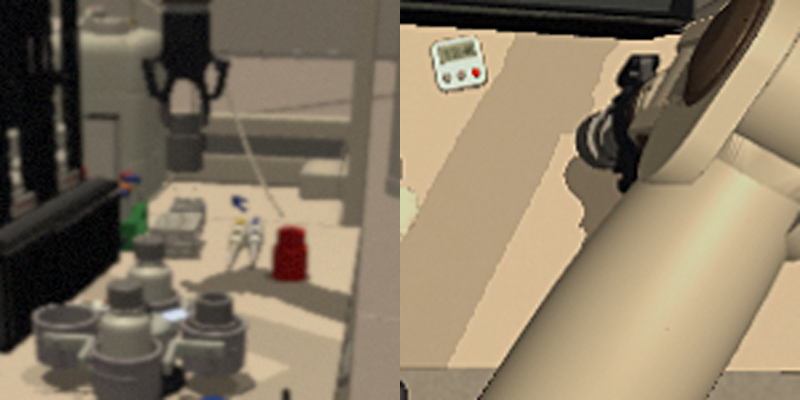

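Call:
drive_tool --plan '[{"dx": 0.01,"dy": 0,"dz": 0,"roll": 0,"hand": 0.04},{"dx": 0.03,"dy": 0,"dz": 0,"roll": 0,"hand": 0.04},{"dx": 0.06,"dy": 0,"dz": 0,"roll": 0,"hand": 0.04},{"dx": 0.095,"dy": 0,"dz": 0,"roll": 0,"hand": 0.04},{"dx": 0.13,"dy": 0,"dz": 0,"roll": 0,"hand": 0.04},{"dx": 0.165,"dy": 0,"dz": 0,"roll": 0,"hand": 0.04},{"dx": 0.2,"dy": 0.002,"dz": 0,"roll": 0,"hand": 0.04},{"dx": 0.235,"dy": 0.007,"dz": 0,"roll": 0,"hand": 0.04},{"dx": 0.27,"dy": 0.015,"dz": 0,"roll": 0,"hand": 0.04},{"dx": 0.3,"dy": 0.028,"dz": 0,"roll": 0,"hand": 0.04},{"dx": 0.325,"dy": 0.045,"dz": 0,"roll": 0,"hand": 0.04},{"dx": 0.345,"dy": 0.06,"dz": 0,"roll": 0,"hand": 0.04},{"dx": 0.356,"dy": 0.072,"dz": 0,"roll": 0,"hand": 0.04},{"dx": 0.3585,"dy": 0.077,"dz": 0,"roll": 0,"hand": 0.04},{"dx": 0.3585,"dy": 0.077,"dz": 0,"roll": 0,"hand": 0.04},{"dx": 0.3585,"dy": 0.077,"dz": 0,"roll": 0,"hand": 0.04}]'

```text
time: 12.27
ee_pos: [0.6437, 0.0357, 0.4376]
tcp_rot: [-179.9, 0.0, 90.0]
wrist_force: [0.7, 0.6, -1.0]
opening: 0.047
```

```bash
python3 - <<'E'
from h import *
o=bot.get_obs();print(o["ee_pos"],o["opening"],o["wrist_force"],o["q"])
S,T=shot("pl2",(170,80,150),(180,110,150))
for z in(.205,.22,.24,.255): print(z,circ(S,(.643,.036),.05,z,z+.015),circ(T,(.643,.036),.045,z,z+.015))
for z in(.205,.22,.24):
    p,_=band(S,(.643,.036),.05,z,z+.015)
    A=np.c_[2*p[:,:2],np.ones(len(p))]; s=np.linalg.lstsq(A,(p[:,:2]**2).sum(1),rcond=None)[0]; print(s[:2],np.sqrt(s[2]+s[0]**2+s[1]**2))
E
```

```text
[0.64365397 0.0356727  0.43759883] 0.047026269116263265 [ 0.69791485  0.58081295 -0.9684167 ] [ 3.17431854e+00  2.00472589e+01  3.15523650e+01  1.01626430e+02
 -1.21723811e-02  9.31662627e+01]
0.205 (97, array([0.6389, 0.0428, 0.0296, 0.6339, 0.0567, 0.2126])) 0
0.22 (97, array([0.6383, 0.0421, 0.0299, 0.6336, 0.0563, 0.2278])) 0
0.24 (99, array([0.6399, 0.0396, 0.0305, 0.6334, 0.0556, 0.2476])) 0
0.255 (105, array([0.6419, 0.0374, 0.0318, 0.6368, 0.0515, 0.2619])) 0
[0.64155333 0.03555437] 0.02922709701694678
[0.64143896 0.03545644] 0.029147355385832095
[0.64147587 0.03512381] 0.029240724723272375
```

View pics/pl2.png

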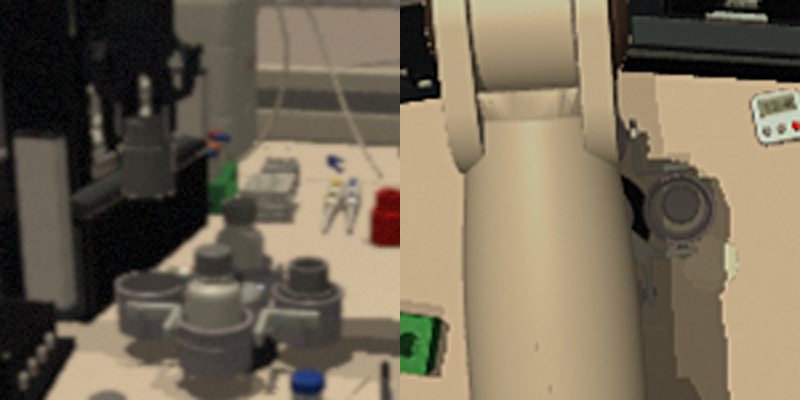

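Call:
drive_tool --plan '[{"dx": 0,"dy": 0.0015,"dz": 0.01,"roll": 0,"hand": 0.04},{"dx": 0,"dy": 0.0015,"dz": 0.03,"roll": 0,"hand": 0.04},{"dx": 0,"dy": 0.0015,"dz": 0.055,"roll": 0,"hand": 0.04},{"dx": 0,"dy": 0.0015,"dz": 0.08,"roll": 0,"hand": 0.04},{"dx": 0,"dy": 0.0015,"dz": 0.095,"roll": 0,"hand": 0.04},{"dx": 0,"dy": 0.0015,"dz": 0.11,"roll": 0,"hand": 0.04},{"dx": 0,"dy": 0.0015,"dz": 0.122,"roll": 0,"hand": 0.04},{"dx": 0,"dy": 0.0015,"dz": 0.133,"roll": 0,"hand": 0.04},{"dx": 0,"dy": 0.0015,"dz": 0.143,"roll": 0,"hand": 0.04},{"dx": 0,"dy": 0.0015,"dz": 0.15,"roll": 0,"hand": 0.04},{"dx": 0,"dy": 0.0015,"dz": 0.156,"roll": 0,"hand": 0.04},{"dx": 0,"dy": 0.0015,"dz": 0.159,"roll": 0,"hand": 0.04},{"dx": 0,"dy": 0.0015,"dz": 0.16,"roll": 0,"hand": 0.04},{"dx": 0,"dy": 0.0015,"dz": 0.16,"roll": 0,"hand": 0.04}]'

```text
time: 13.53
ee_pos: [0.6455, 0.0358, 0.2789]
tcp_rot: [180.0, 0.0, 90.0]
wrist_force: [1.4, 0.9, -0.9]
opening: 0.0476
```

Call:
drive_tool --plan '[{"dx": 0,"dy": 0,"dz": 0.0015,"roll": 0,"hand": 0.04},{"dx": 0,"dy": 0,"dz": 0.003,"roll": 0,"hand": 0.04},{"dx": 0,"dy": 0,"dz": 0.0045,"roll": 0,"hand": 0.04},{"dx": 0,"dy": 0,"dz": 0.006,"roll": 0,"hand": 0.04},{"dx": 0,"dy": 0,"dz": 0.007,"roll": 0,"hand": 0.04},{"dx": 0,"dy": 0,"dz": 0.007,"roll": 0,"hand": 0.04}]'

```text
time: 14.03
ee_pos: [0.6454, 0.0358, 0.272]
tcp_rot: [180.0, -0.0, 90.0]
wrist_force: [0.1, 0.3, 1.1]
opening: 0.0472
```

Call:
drive_tool --plan '[{"dx": 0,"dy": 0,"dz": 0.001,"roll": 0,"hand": 0.04},{"dx": 0,"dy": 0,"dz": 0.0015,"roll": 0,"hand": 0.04},{"dx": 0,"dy": 0,"dz": 0.0015,"roll": 0,"hand": 0.04}]'

```text
time: 14.28
ee_pos: [0.6453, 0.0359, 0.2719]
tcp_rot: [179.9, -0.0, 90.0]
wrist_force: [-2.6, 0.7, 9.7]
opening: 0.0473
```

Call:
drive_tool --plan '[{"dx": 0,"dy": 0,"dz": -0.001,"roll": 0,"hand": 0.072},{"dx": 0,"dy": 0,"dz": -0.001,"roll": 0,"hand": 0.072},{"dx": 0,"dy": 0,"dz": -0.001,"roll": 0,"hand": 0.072},{"dx": 0,"dy": 0,"dz": -0.001,"roll": 0,"hand": 0.072},{"dx": 0,"dy": 0,"dz": -0.001,"roll": 0,"hand": 0.072},{"dx": 0,"dy": 0,"dz": -0.02,"roll": 0,"hand": 0.072},{"dx": 0,"dy": 0,"dz": -0.05,"roll": 0,"hand": 0.072},{"dx": 0,"dy": 0,"dz": -0.085,"roll": 0,"hand": 0.072},{"dx": 0.0,"dy": 0,"dz": -0.12,"roll": 0,"hand": 0.072},{"dx": 0.01,"dy": -0.01,"dz": -0.145,"roll": 0,"hand": 0.072},{"dx": 0.035,"dy": -0.035,"dz": -0.15,"roll": 0,"hand": 0.072},{"dx": 0.062,"dy": -0.06,"dz": -0.15,"roll": 0,"hand": 0.07},{"dx": 0.09,"dy": -0.085,"dz": -0.15,"roll": 0,"hand": 0.07},{"dx": 0.118,"dy": -0.11,"dz": -0.15,"roll": 0,"hand": 0.07},{"dx": 0.145,"dy": -0.135,"dz": -0.15,"roll": 0,"hand": 0.07},{"dx": 0.172,"dy": -0.16,"dz": -0.15,"roll": 0,"hand": 0.07},{"dx": 0.2,"dy": -0.185,"dz": -0.15,"roll": 0,"hand": 0.07},{"dx": 0.225,"dy": -0.21,"dz": -0.15,"roll": 0,"hand": 0.065},{"dx": 0.25,"dy": -0.232,"dz": -0.145,"roll": 0,"hand": 0.065},{"dx": 0.26,"dy": -0.242,"dz": -0.135,"roll": 0,"hand": 0.065}]'

```text
time: 15.95
ee_pos: [0.4012, 0.2979, 0.4063]
tcp_rot: [179.9, -0.1, 90.1]
wrist_force: [-0.2, 0.6, -0.1]
opening: 0.0648
```

```bash
python3 - <<'E'
from h import *
o=bot.get_obs();print(o["ee_pos"],o["opening"],o["wrist_force"])
S,T=shot("rel2",(170,80,150),(180,110,150))
print(circ(S,(.645,.036),.04,.112,.13),circ(T,(.645,.036),.04,.112,.13))
for c in((.403,.296),(.413,.374)): print(circ(S,c,.03,.105,.13),circ(T,c,.03,.105,.13))
E
```

```text
[0.40117559 0.29792117 0.40628649] 0.0648253684544285 [-0.19325791  0.62986644 -0.09361611]
(92, array([0.6428, 0.037 , 0.0256, 0.643 , 0.0392, 0.1179])) (108, array([0.6467, 0.0324, 0.0245, 0.6469, 0.032 , 0.1208]))
(95, array([0.4052, 0.298 , 0.0161, 0.4046, 0.3009, 0.1112])) (87, array([0.4038, 0.2938, 0.0156, 0.4029, 0.2931, 0.1133]))
(119, array([0.4159, 0.3769, 0.0166, 0.4159, 0.3797, 0.1116])) 0
```

Call:
drive_tool --plan '[{"dx": -0.0015,"dy": 0.002,"dz": 0.015,"roll": 0,"hand": 0.06},{"dx": -0.0015,"dy": 0.002,"dz": 0.045,"roll": 0,"hand": 0.06},{"dx": -0.0015,"dy": 0.002,"dz": 0.08,"roll": 0,"hand": 0.06},{"dx": -0.0015,"dy": 0.002,"dz": 0.11,"roll": 0,"hand": 0.06},{"dx": -0.0015,"dy": 0.002,"dz": 0.13,"roll": 0,"hand": 0.06},{"dx": -0.0015,"dy": 0.002,"dz": 0.138,"roll": 0,"hand": 0.06},{"dx": -0.0015,"dy": 0.002,"dz": 0.14,"roll": 0,"hand": 0.06},{"dx": -0.0015,"dy": 0.002,"dz": 0.14,"roll": 0,"hand": 0.06},{"dx": -0.0015,"dy": 0.002,"dz": 0.14,"roll": 0,"hand": 0.06}]'

```text
time: 16.8
ee_pos: [0.4061, 0.2943, 0.2669]
tcp_rot: [179.9, -0.1, 90.0]
wrist_force: [0.2, -0.0, 0.2]
opening: 0.0599
```

```bash
python3 - <<'E'
from h import *
o=bot.get_obs();print(o["ee_pos"],o["opening"],o["wrist_force"])
S,T=shot("t2",(220,170,120),(110,190,80))
E
```

```text
[0.40605374 0.29434978 0.26685477] 0.05989201926551698 [ 0.22491371 -0.0328435   0.20375936]
```

View pics/t2.png

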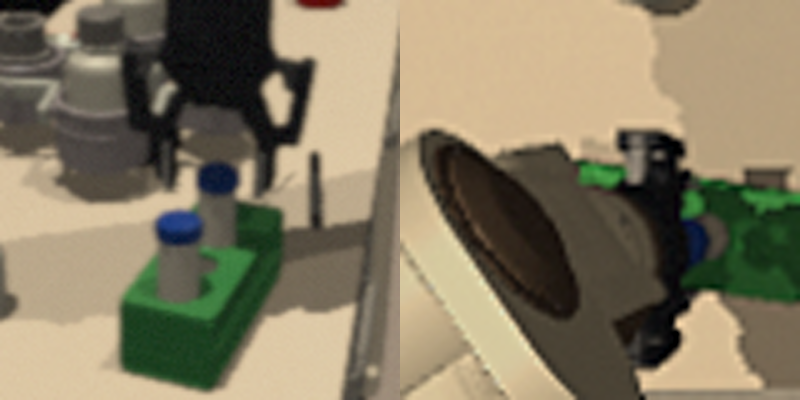

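Call:
drive_tool --force 40 --plan '[{"dx": 0.002,"dy": -0.002,"dz": 0.003,"roll": 0,"hand": 0.06},{"dx": 0.002,"dy": -0.002,"dz": 0.003,"roll": 0,"hand": 0.06},{"dx": 0.002,"dy": -0.002,"dz": 0.003,"roll": 0,"hand": 0.025},{"dx": 0.002,"dy": -0.002,"dz": 0.003,"roll": 0,"hand": 0.025},{"dx": 0.002,"dy": -0.002,"dz": 0.003,"roll": 0,"hand": 0.025},{"dx": 0.002,"dy": -0.002,"dz": 0.003,"roll": 0,"hand": 0.025},{"dx": 0.002,"dy": -0.002,"dz": 0.003,"roll": 0,"hand": 0.025},{"dx": 0.002,"dy": -0.002,"dz": 0.003,"roll": 0,"hand": 0.025}]'

```text
time: 17.57
ee_pos: [0.4034, 0.2963, 0.2624]
tcp_rot: [180.0, -0.0, 90.0]
wrist_force: [-1.9, 0.8, 3.5]
opening: 0.0328
```

Call:
drive_tool --plan '[{"dx": 0,"dy": 0,"dz": -0.01,"roll": 0,"hand": 0.025},{"dx": 0,"dy": 0,"dz": -0.03,"roll": 0,"hand": 0.025},{"dx": 0,"dy": 0,"dz": -0.06,"roll": 0,"hand": 0.025},{"dx": 0,"dy": 0,"dz": -0.09,"roll": 0,"hand": 0.025},{"dx": 0,"dy": 0,"dz": -0.12,"roll": 0,"hand": 0.025},{"dx": 0,"dy": 0,"dz": -0.15,"roll": 0,"hand": 0.025},{"dx": -0.005,"dy": 0,"dz": -0.16,"roll": 0,"hand": 0.025},{"dx": -0.03,"dy": 0.005,"dz": -0.165,"roll": 0,"hand": 0.025},{"dx": -0.06,"dy": 0.01,"dz": -0.165,"roll": 0,"hand": 0.025},{"dx": -0.095,"dy": 0.015,"dz": -0.165,"roll": 0,"hand": 0.025},{"dx": -0.13,"dy": 0.02,"dz": -0.165,"roll": 0,"hand": 0.025},{"dx": -0.165,"dy": 0.025,"dz": -0.165,"roll": 0,"hand": 0.025},{"dx": -0.2,"dy": 0.03,"dz": -0.165,"roll": 0,"hand": 0.025},{"dx": -0.235,"dy": 0.036,"dz": -0.165,"roll": 0,"hand": 0.025},{"dx": -0.26,"dy": 0.043,"dz": -0.165,"roll": 0,"hand": 0.025},{"dx": -0.275,"dy": 0.049,"dz": -0.165,"roll": 0,"hand": 0.025},{"dx": -0.28,"dy": 0.051,"dz": -0.165,"roll": 0,"hand": 0.025},{"dx": -0.281,"dy": 0.052,"dz": -0.165,"roll": 0,"hand": 0.025},{"dx": -0.281,"dy": 0.052,"dz": -0.165,"roll": 0,"hand": 0.025}]'

```text
time: 19.15
ee_pos: [0.4555, 0.0154, 0.4271]
tcp_rot: [-180.0, -0.0, 90.0]
wrist_force: [0.9, 0.2, -0.3]
opening: 0.0323
```

```bash
cat >> h.py <<'E'
def axis(W,ctr,r,lo,hi,R):
    "least-squares circle of known radius on the visible side of an upright cylinder"
    from scipy.optimize import least_squares
    p,_=band(W,ctr,r,lo,hi)
    if len(p)<8: return len(p)
    s=least_squares(lambda v:np.hypot(p[:,0]-v[0],p[:,1]-v[1])-R,ctr,loss="soft_l1",f_scale=.001)
    return len(p),s.x.round(4),np.median(abs(s.fun)).round(4)
E
python3 - <<'E'
from h import *
o=bot.get_obs();print(o["ee_pos"],o["opening"],o["wrist_force"])
S,T=shot("pt1",(200,80,150),(190,130,130))
c=(.456,.016)
for z in(.2,.22,.24): print(z,axis(S,c,.03,z,z+.02,.014),axis(T,c,.03,z,z+.02,.014))
S0,T0=[cloud(dict(np.load(k+"_rel2.npz"))) for k in("side","top")]
print("adN",axis(S0,(.456,.016),.04,.094,.117,.024),axis(T0,(.456,.016),.04,.094,.117,.024),circ(T0,(.456,.016),.04,.117,.13),circ(S0,(.456,.016),.04,.117,.13))
print("adF",axis(S0,(.645,.035),.04,.094,.117,.024),axis(T0,(.645,.035),.04,.094,.117,.024),circ(T0,(.645,.035),.04,.117,.13),circ(S0,(.645,.035),.04,.117,.13))
E
```

```text
[0.45545718 0.0154331  0.42705585] 0.03231524856617493 [ 0.93806375  0.18293235 -0.30038282]
0.2 (61, array([0.4572, 0.0149]), np.float64(0.0011)) 0
0.22 (68, array([0.457 , 0.0144]), np.float64(0.0012)) 0
0.24 (72, array([0.4568, 0.0147]), np.float64(0.0016)) 0
adN (133, array([0.4579, 0.017 ]), np.float64(0.0015)) (38, array([0.4588, 0.0124]), np.float64(0.0038)) (104, array([0.4565, 0.0139, 0.0245, 0.4574, 0.0137, 0.1211])) (58, array([0.4577, 0.017 , 0.0273, 0.4567, 0.0195, 0.12  ]))
adF (125, array([0.6446, 0.0345]), np.float64(0.0015)) (45, array([0.6411, 0.0307]), np.float64(0.0027)) (99, array([0.6468, 0.0321, 0.0244, 0.647 , 0.0321, 0.1214])) (54, array([0.6429, 0.0368, 0.0255, 0.6434, 0.0371, 0.1201]))
```

View pics/pt1.png

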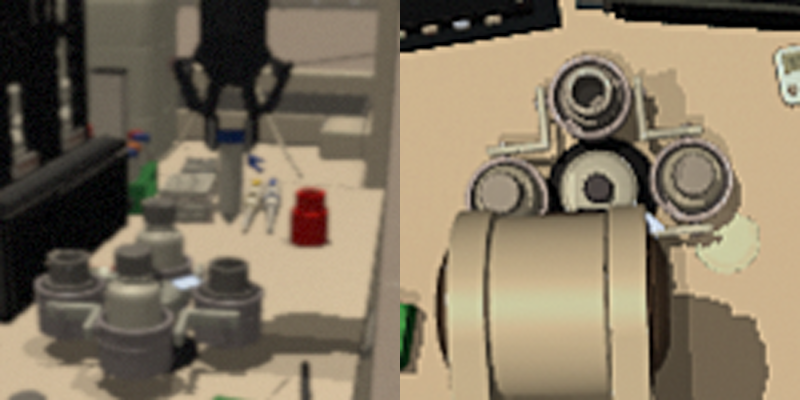

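Call:
drive_tool --plan '[{"dx": 0.002,"dy": 0.001,"dz": 0.01,"roll": 0,"hand": 0.025},{"dx": 0.002,"dy": 0.001,"dz": 0.03,"roll": 0,"hand": 0.025},{"dx": 0.002,"dy": 0.001,"dz": 0.04,"roll": 0,"hand": 0.025},{"dx": 0.002,"dy": 0.001,"dz": 0.05,"roll": 0,"hand": 0.025},{"dx": 0.002,"dy": 0.001,"dz": 0.06,"roll": 0,"hand": 0.025},{"dx": 0.002,"dy": 0.001,"dz": 0.07,"roll": 0,"hand": 0.025},{"dx": 0.002,"dy": 0.001,"dz": 0.075,"roll": 0,"hand": 0.025},{"dx": 0.002,"dy": 0.001,"dz": 0.08,"roll": 0,"hand": 0.025},{"dx": 0.002,"dy": 0.001,"dz": 0.08,"roll": 0,"hand": 0.025}]'

```text
time: 20.0
ee_pos: [0.4563, 0.0173, 0.3464]
tcp_rot: [-179.9, 0.0, 90.0]
wrist_force: [0.5, -0.2, 0.4]
opening: 0.0325
```

Call:
drive_tool --plan '[{"dx": 0,"dy": 0,"dz": 0.008,"roll": 0,"hand": 0.025},{"dx": 0,"dy": 0,"dz": 0.016,"roll": 0,"hand": 0.025},{"dx": 0,"dy": 0,"dz": 0.024,"roll": 0,"hand": 0.025},{"dx": 0,"dy": 0,"dz": 0.031,"roll": 0,"hand": 0.025},{"dx": 0,"dy": 0,"dz": 0.037,"roll": 0,"hand": 0.025},{"dx": 0,"dy": 0,"dz": 0.041,"roll": 0,"hand": 0.025},{"dx": 0,"dy": 0,"dz": 0.043,"roll": 0,"hand": 0.025},{"dx": 0,"dy": 0,"dz": 0.043,"roll": 0,"hand": 0.025}]'

```text
time: 20.67
ee_pos: [0.4564, 0.0173, 0.3038]
tcp_rot: [-180.0, 0.0, 90.0]
wrist_force: [0.6, -0.1, -0.5]
opening: 0.0327
```

Call:
drive_tool --plan '[{"dx": 0,"dy": 0,"dz": 0.001,"roll": 0,"hand": 0.025},{"dx": 0,"dy": 0,"dz": 0.002,"roll": 0,"hand": 0.025},{"dx": 0,"dy": 0,"dz": 0.003,"roll": 0,"hand": 0.025},{"dx": 0,"dy": 0,"dz": 0.003,"roll": 0,"hand": 0.025}]'

```text
time: 21.0
ee_pos: [0.4564, 0.0173, 0.3012]
tcp_rot: [180.0, -0.0, 90.0]
wrist_force: [0.6, -0.1, -0.6]
opening: 0.0323
```

Call:
drive_tool --plan '[{"dx": 0,"dy": 0,"dz": 0.001,"roll": 0,"hand": 0.025},{"dx": 0,"dy": 0,"dz": 0.001,"roll": 0,"hand": 0.06},{"dx": 0,"dy": 0,"dz": 0.001,"roll": 0,"hand": 0.06},{"dx": 0,"dy": 0,"dz": 0.001,"roll": 0,"hand": 0.06},{"dx": 0,"dy": 0,"dz": 0.001,"roll": 0,"hand": 0.06},{"dx": 0,"dy": 0,"dz": 0,"roll": 0,"hand": 0.06},{"dx": 0,"dy": 0,"dz": -0.02,"roll": 0,"hand": 0.06},{"dx": 0,"dy": 0,"dz": -0.05,"roll": 0,"hand": 0.06},{"dx": 0.01,"dy": 0,"dz": -0.085,"roll": 0,"hand": 0.06},{"dx": 0.035,"dy": -0.003,"dz": -0.11,"roll": 0,"hand": 0.06},{"dx": 0.07,"dy": -0.007,"dz": -0.115,"roll": 0,"hand": 0.06},{"dx": 0.105,"dy": -0.011,"dz": -0.115,"roll": 0,"hand": 0.06},{"dx": 0.14,"dy": -0.015,"dz": -0.115,"roll": 0,"hand": 0.06},{"dx": 0.175,"dy": -0.019,"dz": -0.115,"roll": 0,"hand": 0.06},{"dx": 0.21,"dy": -0.023,"dz": -0.115,"roll": 0,"hand": 0.06},{"dx": 0.245,"dy": -0.027,"dz": -0.115,"roll": 0,"hand": 0.06},{"dx": 0.28,"dy": -0.031,"dz": -0.115,"roll": 0,"hand": 0.06},{"dx": 0.315,"dy": -0.035,"dz": -0.11,"roll": 0,"hand": 0.06},{"dx": 0.345,"dy": -0.04,"dz": -0.095,"roll": 0,"hand": 0.06},{"dx": 0.357,"dy": -0.042,"dz": -0.08,"roll": 0,"hand": 0.06}]'

```text
time: 22.67
ee_pos: [0.4137, 0.3776, 0.3807]
tcp_rot: [180.0, -0.1, 90.1]
wrist_force: [0.3, 0.3, -0.3]
opening: 0.0602
```

```bash
python3 - <<'E'
from h import *
S,T=shot("n1",(200,110,150),(190,130,130))
o=bot.get_obs();print(o["ee_pos"],o["opening"])
for c in((.457,.016),(.414,.375)): print(c,circ(S,c,.03,.105 if c[1]>.1 else .14,.17),circ(T,c,.03,.105 if c[1]>.1 else .14,.17))
for n,c in(("N",(.456,.015)),("F",(.645,.035))): print(n,axis(S,c,.04,.094,.117,.024),circ(T,c,.04,.117,.13))
E
```

```text
[0.41369422 0.37612943 0.37818927] 0.0600341009478284
(0.457, 0.016) (24, array([0.4624, 0.021 , 0.0144, 0.4647, 0.0262, 0.1471])) (87, array([0.4572, 0.013 , 0.0157, 0.4571, 0.0136, 0.1515]))
(0.414, 0.375) (118, array([0.4169, 0.3769, 0.0172, 0.416 , 0.3797, 0.1115])) (91, array([0.4138, 0.3735, 0.0167, 0.4139, 0.372 , 0.1128]))
N (70, array([0.4577, 0.0159]), np.float64(0.001)) (98, array([0.4566, 0.0137, 0.0244, 0.4569, 0.0144, 0.121 ]))
F (122, array([0.6446, 0.0342]), np.float64(0.0015)) (95, array([0.6466, 0.0317, 0.0245, 0.6466, 0.0318, 0.1215]))
```

Call:
drive_tool --plan '[{"dx": 0.001,"dy": -0.001,"dz": 0.015,"roll": 0,"hand": 0.06},{"dx": 0.001,"dy": -0.001,"dz": 0.045,"roll": 0,"hand": 0.06},{"dx": 0.001,"dy": -0.001,"dz": 0.075,"roll": 0,"hand": 0.06},{"dx": 0.001,"dy": -0.001,"dz": 0.1,"roll": 0,"hand": 0.06},{"dx": 0.001,"dy": -0.001,"dz": 0.111,"roll": 0,"hand": 0.06},{"dx": 0.001,"dy": -0.001,"dz": 0.115,"roll": 0,"hand": 0.06},{"dx": 0.001,"dy": -0.001,"dz": 0.115,"roll": 0,"hand": 0.06},{"dx": 0.001,"dy": -0.001,"dz": 0.115,"roll": 0,"hand": 0.06}]'

```text
time: 23.43
ee_pos: [0.4139, 0.3753, 0.2681]
tcp_rot: [179.9, -0.1, 90.0]
wrist_force: [-0.4, 0.1, 0.5]
opening: 0.0598
```

Call:
drive_tool --force 40 --plan '[{"dx": 0,"dy": 0,"dz": 0.003,"roll": 0,"hand": 0.06},{"dx": 0,"dy": 0,"dz": 0.003,"roll": 0,"hand": 0.06},{"dx": 0,"dy": 0,"dz": 0.003,"roll": 0,"hand": 0.025},{"dx": 0,"dy": 0,"dz": 0.003,"roll": 0,"hand": 0.025},{"dx": 0,"dy": 0,"dz": 0.003,"roll": 0,"hand": 0.025},{"dx": 0,"dy": 0,"dz": 0.003,"roll": 0,"hand": 0.025},{"dx": 0,"dy": 0,"dz": 0.003,"roll": 0,"hand": 0.025},{"dx": 0,"dy": 0,"dz": 0.003,"roll": 0,"hand": 0.025}]'

```text
time: 24.1
ee_pos: [0.4136, 0.3754, 0.2638]
tcp_rot: [179.9, -0.0, 90.0]
wrist_force: [1.7, -0.2, 5.3]
opening: 0.0322
```

Call:
drive_tool --plan '[{"dx": 0,"dy": 0,"dz": -0.01,"roll": 0,"hand": 0.025},{"dx": 0,"dy": 0,"dz": -0.03,"roll": 0,"hand": 0.025},{"dx": 0,"dy": 0,"dz": -0.06,"roll": 0,"hand": 0.025},{"dx": 0,"dy": 0,"dz": -0.095,"roll": 0,"hand": 0.025},{"dx": 0,"dy": 0,"dz": -0.13,"roll": 0,"hand": 0.025},{"dx": 0,"dy": 0,"dz": -0.16,"roll": 0,"hand": 0.025},{"dx": -0.01,"dy": 0.007,"dz": -0.185,"roll": 0,"hand": 0.025},{"dx": -0.035,"dy": 0.024,"dz": -0.2,"roll": 0,"hand": 0.025},{"dx": -0.064,"dy": 0.043,"dz": -0.2,"roll": 0,"hand": 0.025},{"dx": -0.093,"dy": 0.063,"dz": -0.2,"roll": 0,"hand": 0.025},{"dx": -0.122,"dy": 0.083,"dz": -0.2,"roll": 0,"hand": 0.025},{"dx": -0.151,"dy": 0.102,"dz": -0.2,"roll": 0,"hand": 0.025},{"dx": -0.18,"dy": 0.122,"dz": -0.2,"roll": 0,"hand": 0.025},{"dx": -0.21,"dy": 0.142,"dz": -0.2,"roll": 0,"hand": 0.025},{"dx": -0.239,"dy": 0.162,"dz": -0.2,"roll": 0,"hand": 0.025},{"dx": -0.268,"dy": 0.181,"dz": -0.2,"roll": 0,"hand": 0.025},{"dx": -0.297,"dy": 0.201,"dz": -0.2,"roll": 0,"hand": 0.025},{"dx": -0.322,"dy": 0.218,"dz": -0.2,"roll": 0,"hand": 0.025},{"dx": -0.336,"dy": 0.228,"dz": -0.2,"roll": 0,"hand": 0.025},{"dx": -0.34,"dy": 0.23,"dz": -0.2,"roll": 0,"hand": 0.025}]'

```text
time: 25.77
ee_pos: [0.6447, 0.0327, 0.4622]
tcp_rot: [-179.9, 0.0, 89.8]
wrist_force: [-0.2, -0.1, -1.1]
opening: 0.0324
```

Call:
drive_tool --plan '[{"dx": 0,"dy": 0,"dz": 0,"roll": 0,"hand": 0.025},{"dx": 0,"dy": 0,"dz": 0.01,"roll": 0,"hand": 0.025},{"dx": 0,"dy": 0,"dz": 0.02,"roll": 0,"hand": 0.025},{"dx": 0,"dy": 0,"dz": 0.02,"roll": 0,"hand": 0.025}]'

```text
time: 26.1
ee_pos: [0.6429, 0.0364, 0.4417]
tcp_rot: [-179.9, -0.0, 90.1]
wrist_force: [-0.5, -0.6, -0.9]
opening: 0.0325
```

```bash
python3 - <<'E'
from h import *
o=bot.get_obs();print(o["ee_pos"],o["opening"],o["wrist_force"])
S,T=shot("pt2",(170,80,150),(190,130,130))
c=(.643,.035)
for z in(.21,.225,.24): print(z,axis(S,c,.03,z,z+.02,.014),axis(T,c,.03,z,z+.02,.014))
print(axis(S,c,.04,.094,.117,.024))
E
```

```text
[0.64285236 0.03644092 0.44174433] 0.032536411027163245 [-0.4501561  -0.63622681 -0.85900847]
0.21 (55, array([0.6424, 0.0342]), np.float64(0.0011)) 0
0.225 (57, array([0.6423, 0.0349]), np.float64(0.001)) 0
0.24 (56, array([0.6418, 0.0349]), np.float64(0.0009)) 0
(117, array([0.6448, 0.0346]), np.float64(0.0014))
```

View pics/pt2.png

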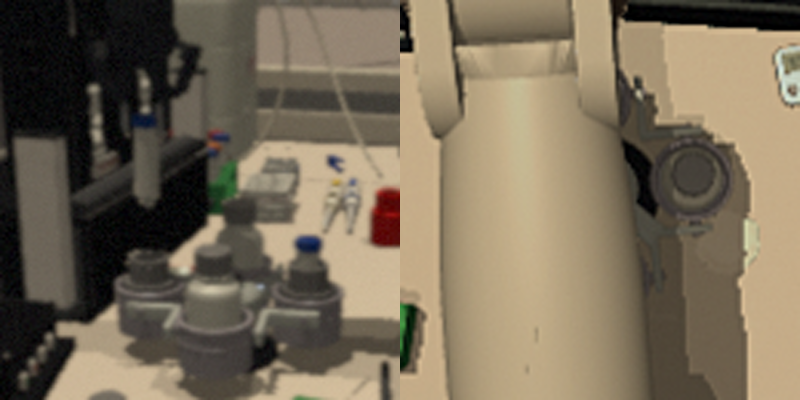

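Call:
drive_tool --plan '[{"dx": 0,"dy": 0.002,"dz": 0.01,"roll": 0,"hand": 0.025},{"dx": 0,"dy": 0.002,"dz": 0.03,"roll": 0,"hand": 0.025},{"dx": 0,"dy": 0.002,"dz": 0.04,"roll": 0,"hand": 0.025},{"dx": 0,"dy": 0.002,"dz": 0.045,"roll": 0,"hand": 0.025},{"dx": 0,"dy": 0.002,"dz": 0.045,"roll": 0,"hand": 0.025}]'

```text
time: 26.62
ee_pos: [0.6453, 0.0356, 0.3971]
tcp_rot: [-179.9, 0.0, 90.0]
wrist_force: [0.0, -0.0, -0.7]
opening: 0.0321
```

```bash
python3 - <<'E'
from h import *
o=bot.get_obs();print(o["ee_pos"],o["opening"],o["wrist_force"])
S,T=shot("pt2b",(170,80,150),(190,130,130))
c=(.644,.035)
for z in(.16,.18,.2): print(z,axis(S,c,.03,z,z+.02,.014))
print(axis(S,c,.04,.094,.117,.024))
E
```

```text
[0.64529072 0.03557222 0.39708442] 0.032144279587091006 [ 0.03786558 -0.04344222 -0.74801914]
0.16 (56, array([0.6449, 0.0336]), np.float64(0.0008))
0.18 (56, array([0.645 , 0.0338]), np.float64(0.0009))
0.2 (55, array([0.6444, 0.0337]), np.float64(0.0011))
(123, array([0.6449, 0.0345]), np.float64(0.0014))
```

Call:
drive_tool --plan '[{"dx": 0.0005,"dy": 0,"dz": 0.008,"roll": 0,"hand": 0.025},{"dx": 0.0005,"dy": 0,"dz": 0.018,"roll": 0,"hand": 0.025},{"dx": 0.0005,"dy": 0,"dz": 0.028,"roll": 0,"hand": 0.025},{"dx": 0.0005,"dy": 0,"dz": 0.038,"roll": 0,"hand": 0.025},{"dx": 0.0005,"dy": 0,"dz": 0.045,"roll": 0,"hand": 0.025},{"dx": 0.0005,"dy": 0,"dz": 0.045,"roll": 0,"hand": 0.025}]'

```text
time: 27.22
ee_pos: [0.6452, 0.0358, 0.3507]
tcp_rot: [-179.8, 0.0, 90.0]
wrist_force: [0.0, -0.6, -0.9]
opening: 0.0324
```

Call:
drive_tool --plan '[{"dx": 0,"dy": 0,"dz": 0.008,"roll": 0,"hand": 0.025},{"dx": 0,"dy": 0,"dz": 0.017,"roll": 0,"hand": 0.025},{"dx": 0,"dy": 0,"dz": 0.026,"roll": 0,"hand": 0.025},{"dx": 0,"dy": 0,"dz": 0.034,"roll": 0,"hand": 0.025},{"dx": 0,"dy": 0,"dz": 0.04,"roll": 0,"hand": 0.025},{"dx": 0,"dy": 0,"dz": 0.044,"roll": 0,"hand": 0.025},{"dx": 0,"dy": 0,"dz": 0.047,"roll": 0,"hand": 0.025},{"dx": 0,"dy": 0,"dz": 0.047,"roll": 0,"hand": 0.025}]'

```text
time: 27.88
ee_pos: [0.6454, 0.0358, 0.3055]
tcp_rot: [-180.0, 0.0, 90.0]
wrist_force: [0.6, -0.0, -0.9]
opening: 0.0319
```

Call:
drive_tool --plan '[{"dx": 0,"dy": 0,"dz": 0.001,"roll": 0,"hand": 0.025},{"dx": 0,"dy": 0,"dz": 0.002,"roll": 0,"hand": 0.025},{"dx": 0,"dy": 0,"dz": 0.003,"roll": 0,"hand": 0.025},{"dx": 0,"dy": 0,"dz": 0.003,"roll": 0,"hand": 0.025}]'

```text
time: 28.22
ee_pos: [0.6455, 0.0358, 0.3032]
tcp_rot: [180.0, -0.0, 90.0]
wrist_force: [0.6, 0.4, -0.5]
opening: 0.0323
```

Call:
drive_tool --plan '[{"dx": 0,"dy": 0,"dz": 0.001,"roll": 0,"hand": 0.025},{"dx": 0,"dy": 0,"dz": 0.0015,"roll": 0,"hand": 0.025},{"dx": 0,"dy": 0,"dz": 0.0015,"roll": 0,"hand": 0.06},{"dx": 0,"dy": 0,"dz": 0.0015,"roll": 0,"hand": 0.06},{"dx": 0,"dy": 0,"dz": 0.0015,"roll": 0,"hand": 0.06},{"dx": 0,"dy": 0,"dz": 0.0015,"roll": 0,"hand": 0.06},{"dx": 0,"dy": 0,"dz": -0.02,"roll": 0,"hand": 0.06},{"dx": 0,"dy": 0,"dz": -0.05,"roll": 0,"hand": 0.06},{"dx": 0,"dy": 0,"dz": -0.085,"roll": 0,"hand": 0.06},{"dx": -0.01,"dy": -0.005,"dz": -0.115,"roll": 0,"hand": 0.06},{"dx": -0.035,"dy": -0.02,"dz": -0.13,"roll": 0,"hand": 0.06},{"dx": -0.065,"dy": -0.04,"dz": -0.13,"roll": 0,"hand": 0.06},{"dx": -0.095,"dy": -0.06,"dz": -0.13,"roll": 0,"hand": 0.06},{"dx": -0.125,"dy": -0.08,"dz": -0.13,"roll": 0,"hand": 0.06},{"dx": -0.155,"dy": -0.1,"dz": -0.13,"roll": 0,"hand": 0.06},{"dx": -0.185,"dy": -0.12,"dz": -0.13,"roll": 0,"hand": 0.06},{"dx": -0.215,"dy": -0.14,"dz": -0.13,"roll": 0,"hand": 0.06},{"dx": -0.245,"dy": -0.16,"dz": -0.13,"roll": 0,"hand": 0.06},{"dx": -0.26,"dy": -0.17,"dz": -0.13,"roll": 0,"hand": 0.06},{"dx": -0.26,"dy": -0.17,"dz": -0.13,"roll": 0,"hand": 0.06}]'

```text
time: 29.88
ee_pos: [0.4735, -0.2267, 0.4338]
tcp_rot: [180.0, 0.1, 89.8]
wrist_force: [-0.2, 0.7, 0.6]
opening: 0.0601
```

```bash
python3 - <<'E'
from h import *
o=bot.get_obs();print(o["ee_pos"],o["opening"],o["wrist_force"])
S,T=shot("end",(180,100,150),(180,120,150))
for n,c,z in(("tN",(.457,.015),.14),("tF",(.645,.034),.14),("adN",(.457,.015),.117),("adF",(.645,.034),.117),("bL",(.541,.116),.158),("bR",(.56,-.07),.158),("small",(.58,.344),.085)):
    print(n,circ(T,c,.03,z,z+.017),circ(S,c,.03,z,z+.017))
E
```

```text
[ 0.47346445 -0.22670116  0.43376565] 0.060076041984617225 [-0.18212961  0.71588135  0.59076717]
tN (87, array([0.4572, 0.013 , 0.0158, 0.4573, 0.0136, 0.1516])) (61, array([0.4579, 0.0187, 0.0172, 0.4566, 0.023 , 0.1482]))
tF (86, array([0.642 , 0.0315, 0.0159, 0.6414, 0.0319, 0.1508])) (58, array([0.6375, 0.0374, 0.0175, 0.6376, 0.0412, 0.1475]))
adN (106, array([0.4565, 0.0139, 0.0246, 0.4569, 0.0141, 0.1214])) (87, array([0.4569, 0.0202, 0.0239, 0.4553, 0.0275, 0.1232]))
adF (98, array([0.6469, 0.0319, 0.0244, 0.6471, 0.0312, 0.1212])) (79, array([0.6432, 0.0373, 0.0242, 0.64  , 0.0442, 0.1235]))
bL (150, array([0.5427, 0.114 , 0.0209, 0.5426, 0.1143, 0.1659])) (82, array([0.5431, 0.1209, 0.0208, 0.5411, 0.125 , 0.1641]))
bR (152, array([ 0.5601, -0.0704,  0.0208,  0.56  , -0.0705,  0.1657])) (59, array([ 0.5619, -0.0655,  0.0227,  0.5597, -0.0607,  0.1638]))
small (102, array([0.5794, 0.3445, 0.0181, 0.5792, 0.3428, 0.0954])) (123, array([0.5767, 0.3465, 0.0186, 0.5757, 0.351 , 0.0931]))
```

View pics/end.png

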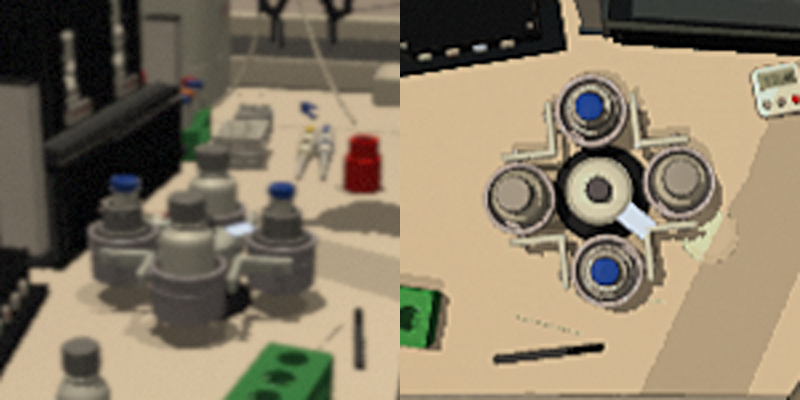

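```bash
python3 -c "
from workcell import bot
print(bot.job_done())"
```

```text
the job is handed in; nothing more can be done
None
```

The rotor is loaded as asked, and I handed the job in at about 30 s of the 109 s allowed.

- **Order of work:** The spare tall bottle went into the bucket across from the loaded bottle. The spare adapter then went across from the loaded adapter. After that, each of the two rack tubes went tip down into an adapter.
- **Final check, loads:** The two bottle tops read the same height, about 166 mm. Both adapter tops read about 121 mm, so all four loads stand on their bucket floors. The tube caps read about 151–152 mm, which puts both tubes at the bottom of their bores.
- **Left alone:** The bottle and adapter already loaded, and the small bottle, read within about 1 mm (top camera) of where they started. The robot was clear of everything at the end.
- **Forces:** The highest wrist force I read was about 10 N, at the gentle contact when setting loads down.

Some readings were not perfect:
- The tube in the far adapter leans slightly; its cap sits about 5 mm off the bore centre, which is the bore's play.
- The placed bottle sits about 4–5 mm off its bucket's centre, within the 6 mm of play.
- The top and side cameras disagreed by 2–7 mm, so I lined up both tubes over the adapters using the side camera alone.

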